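# Load the marking press with the red-ball nest plate and latch it in

## Task

Load the marking press with the aluminium nest plate that has the red ball knob: slide it, nose first, between the guides and past the spring roller until it sits fully home against the back stop, then swing the red latch right across behind it so that it is locked in. Carry the plate by its body, for its hinged knob is only for pushing and pulling and would let it tip over, and leave the black-ball plate, the ink bottles and the hex key where they are.

Things in the scene. Friction and masses are not known exactly. Their poses are not given: they have to be found in the camera images.
- red_plate: Aluminium nest plate with a RED ball knob, 0.4 kg, lying flat. Origin: centre of its underside; +x to its nose (goes in first), ball at -x, z up. Flange 120 long (x -60 to +60), 60 wide, 7 high, nose corners 12 mm radius. On it a nest block 95 long (x -48 to +47), 46 wide, 7 to 19.5 high, with four cross grooves. Carry it by block or flange, gripped across from above.
- red_ball (a point): Centre of the red ball, 18 mm diameter: the plate's draw knob, 81 mm behind the plate's origin (plate x -81), 10 mm above the plate's underside. Its 9 mm stem is hinged on the plate at x -58, 10 mm up: held level it pushes and pulls the plate; it droops freely (to 52 degrees) when nothing is under it, so a plate lifted by the ball tips nose down.
- press: Green bench marking press, fixed. Origin: on the table under the centre of the seated plate's place; +x is the push-in direction, z up. A plate that is home has its origin at press x 0, y 0, z 26 mm, axes along the press's, its tail at x -60, its ball at x -81, its nose on the solid back stop at x +60. Column and head (lowest part 80 mm above the table) stand over x +8 to +125.
- shelf (a point): Middle of the loading shelf's surface (press x -115, y 0). Shelf and bed are one flat steel surface 26 mm above the table, 112 mm wide, from press x -200 to +65; the plate slides on it.
- mouth (a point): Middle of the guides' mouth on the bed (press x -61, y 0). The mouth flares: 73 mm wide here, 62.5 mm at press x -45, open above. From x -45 to +60 two guides 62.5 mm apart hold the 60 mm flange; their lips cover its edges 8.5 to 15.5 mm above the bed, 50 mm apart and turned up 4 mm at the front; no finger fits beside the plate there.
- roller_contact (a point): Spring roller in the left guide (press x -20, y +30), stands 1.8 mm into the plate's path. Once the nose reaches it (80 mm before home) the push takes about 5 to 14 N, before that 3 to 6 N; just before home the roller drops into a notch in the plate's left edge. That resistance is not the end: only the back stop is solid.
- lock_latch (a joint): Angle (rad) of the red latch right of the mouth, pivot upright at press x -68, y -47 mm. 0 = locked, at its stop, lying along press +y across behind the plate's tail; grows counter-clockwise from above: 1.57 = points along press -x, 2.9 = fully out. 30 mm long, 7 thick, on the bed; stays where left, about 1 N at the pin moves it. Reaches 0 only with the plate home; can press it in the last few mm.
- latch_pin (a point): Middle of the black grip on the latch's upright pin, 60 mm above the table, 24 mm from the pivot. Grip 12 mm diameter, from 52 to 68 mm above the table; push it sideways with a fingertip. The plate's ball reaches only 45 mm above the table.
- black_plate: Another nest plate of the same outer size with a BLACK ball and six narrow grooves; not to be used. Origin and axes as on the red-ball plate.
- red_ink: The red ink bottle, a bystander; origin at its underside.
- blue_ink: The blue ink bottle, a bystander; origin at its underside.
- hex_key: The black hex key, a bystander; origin at its underside.

How it is judged:
On the way:
1. the red-ball plate is fully home in the guides of the press (x of red_plate in the frame of press above -0.003 m and horizontal distance between red_plate and press below 0.004 m and z of red_plate in the frame of press below 0.0285 m), for 0.2 s.
At the end, for the whole second after the job is handed in: The red-ball plate sits fully home in the press's guides (within 3 mm of the back stop, 4 mm of its seat in plan, flat on the bed within 2.5 mm, straight within 0.05 rad), at rest, and the latch lies across behind it (under 0.15 rad) (all of step 1 and angle between the x axis of red_plate and the x axis of press, either way round below 0.05 rad and value of joint lock_latch below 0.15 rad and linear speed of red_plate below 0.01 m/s); the robot touches nothing.
It fails at once if the black-ball plate is moved more than 25 mm (distance of black_plate from where it was at the start of the episode above 0.025 m).
It fails at once if an ink bottle or the hex key is moved more than 25 mm (distance of any of red_ink, blue_ink, hex_key from where it was at the start of the episode above 0.025 m).
It fails at once if the red-ball plate is tipped more than 45 degrees (angle between red_plate's own z axis and vertical above 0.785 rad).
It also fails if it takes over 61 s, if anything falls off the work surface, if the arm or the gripper's body presses on something with over 40 N, if the wrist force passes 120 N, or if a joint passes its speed limit or range.

## Robot

A 6-joint arm with a two-finger parallel gripper is mounted at the origin on a cart in front of the work surface, level with it; the furniture and walls round the work are solid. World frame = base frame: x ahead of the robot, y to its left, z up, the work surface at z = 0. Lengths are in m, angles in rad, forces in N, time in s.
With the tool pointing down it reaches from about 0.35 to 0.775 m from the base axis. Payload 7.3 kg.
Tool frame: the origin (TCP) lies on the centre line of the jaws, within the pads' length; the fingertips stand 17 mm ahead of it and the grasp point (between the pads) lies 2 mm behind it (robot.tip_extent is the distance from the TCP to the fingertips, in m); z points along the fingers, y is the line along which they close (so a half turn about z gives the same grasp; the last joint's range is limited). The gripper opens to 92 mm and grips with 3 to 60 N. Pads are 19 mm wide; open, the fingers measure 130 mm over their backs; the gripper's body (75 mm by 190 mm) begins 47 mm behind the grasp point.
Start: joints at [1.114, 0.342, 1.524, -0, 1.275, -0.146], TCP at [0.161, 0.5, 0.244] pointing down, gripper open.
Joint ranges: [-2.53, 2.53], [-0.77, 2.02], [0.04, 2.7], [-1, 4.14], [0.28, 2.66], [-3.11, 3.11]. Speed limits (rad/s): [2.57, 2.57, 3.14, 3.14, 3.14, 3.14].

## Interface

Orientations are given as [roll, pitch, yaw] about the fixed x, y, z axes, in that order (R = Rz(yaw) Ry(pitch) Rx(roll)).
In Python, from cell import robot gives the robot as it stands.
- The arm moves only by the tool step_arm, never from a script. Its argument "motion" is a list of rows, each a list of 2 entries, a list of its own where there are three numbers: the shift along the tool's x, y, z in units of 60 mm (1.0 is 60 mm), then the turn about the tool's z in rad. In form: [[[x, y, z], spin], ...]. A call has 1 to 10 rows; each row is the pose to reach, as a shift and turn from the pose commanded when the call began, along the tool's axes at that moment; what a row does not reach only later rows make up. A row lasts 1/8 s, in which the tool goes at most 62.5 mm and 10.7 degrees, less where a joint would pass 70% of its speed; a pose out of reach is approached as far as the arm can. A call with a gripper value outside its range is refused whole. "hand" is the closure in counts, from 0 (fully open) to 255 (shut), set as the call begins (left out, the last holds). The fingers move at their own pace and stop on an object; "squeeze" is the grip in N (left out, the last holds). Time passes only in rows, so rows that repeat a pose let the fingers close. It gives the time, the measured TCP pose, the force, the opening and the grip force at its end, in the units of the state.
- robot.observe(): the state, without advancing time (a new reading comes with each control period).
- robot.read_camera(name): name is "side" or "top"; returns a dict with "pixels" (384x512x3 uint8, red, green, blue), "intrinsics" (3x3 intrinsics, pixels), "xyz" and "rotation" of the camera in the world. Camera axes: x right, y up, looking along -z (the intrinsics and any distortion apply to the point x, -y, -z); pixel columns grow to the right and rows downward; lengths in m; the calibration is good to about 2 mm. A picture is of the moment at which its call begins. There is no depth.
- robot.hand_in(): hands the job in; it is judged then, once.
The state is a dict: "time": time; "qpos": joint angles; "qvel": joint speeds; "joint_efforts": joint torques, N m; "tool_pos": TCP position; "tool_rot": TCP orientation; "contact_force": force on the tool from outside, world axes, zero at the start; "torque": the same for the moment, N m; "opening": finger opening in m; "grip_force": force on a finger pad.
Only numpy, scipy, OpenCV 4.12 (cv2) and the standard library are available. Lean on these libraries where they do the work, as an engineer would, in place of code of your own. Each camera call takes 0.05 s, during which the arm holds its last target. There are 200 camera calls.

## Working session

There is one attempt and no reset: what is moved stays moved. The work goes in short steps, Python scripts to look and compute and a tool call to move; the robot and the scene stay as the last step left them, time stands still between calls to the robot, and variables do not carry over. Pictures are saved under pics/ and viewed, at most 10 in all, crops included, and the job is handed in when it is done.

Besides the shell and the picture viewer there is one more tool, called by a JSON object that holds its "method" and its "body", one argument or row to a line. step_arm: Moves the arm, as the interface text tells. Its arguments: {"type":"object","properties":{"motion":{"type":"array"},"hand":{"type":"number"},"squeeze":{"type":"number"}},"required":["motion"]}

```bash
mkdir -p pics
cat > h.py <<'E'
import numpy as np, cv2
from cell import robot
def snap(n):
    c=robot.read_camera(n); return c
def ray(c,u,v):
    K=np.array(c["intrinsics"]); d=np.linalg.inv(K)@np.array([u,v,1.]); d=np.array([d[0],-d[1],-d[2]])
    return np.array(c["xyz"]), np.array(c["rotation"])@d
def atz(c,u,v,z):
    o,d=ray(c,u,v); return (o+d*(z-o[2])/d[2])
def proj(c,p):
    q=np.array(c["rotation"]).T@(np.array(p)-np.array(c["xyz"])); q=np.array([q[0],-q[1],-q[2]]); q=np.array(c["intrinsics"])@q; return q[:2]/q[2]
def save(c,f,box=None,s=1):
    im=np.array(c["pixels"])[:,:,::-1]
    if box: im=im[box[1]:box[3],box[0]:box[2]]
    cv2.imwrite(f,cv2.resize(im,None,fx=s,fy=s,interpolation=cv2.INTER_CUBIC))
E
python3 - <<'E'
from h import *
for n in("top","side"):
    c=snap(n); save(c,f"pics/{n}0.png",s=1.5); print(n,{k:np.round(v,3).tolist() for k,v in c.items() if k!="pixels"})
print(robot.observe())
E
```

```text
top {'intrinsics': [[386.484, 0.0, 250.948], [0.0, 386.484, 189.411], [0.0, 0.0, 1.0]], 'xyz': [0.355, -0.146, 0.967], 'rotation': [0.194, -0.021, -1.553]}
side {'intrinsics': [[414.17, 0.0, 256.874], [0.0, 414.17, 188.631], [0.0, 0.0, 1.0]], 'xyz': [0.854, -0.617, 1.001], 'rotation': [0.545, -0.004, 0.59]}
{'time': 0.1, 'qpos': array([ 1.11399423e+00,  3.42635417e-01,  1.52488941e+00, -1.35944587e-05,
        1.27542981e+00, -1.46028627e-01]), 'qvel': array([ 0.00088832, -0.00171279, -0.00313353,  0.00094515,  0.00077597,
       -0.00079705]), 'joint_efforts': array([ 1.54303460e-03, -4.32014358e+01, -2.44693494e+01,  7.17150606e-02,
        5.26441704e-02, -5.26510428e-05]), 'tool_pos': array([0.16038975, 0.49954774, 0.2431348 ]), 'tool_rot': array([-3.14024327e+00, -1.85320831e-04,  2.83082303e+00]), 'contact_force': array([ 0.88030741, -0.28966865,  0.29106686]), 'torque': array([ 0.00988747,  0.00812076, -0.04837056]), 'grip_force': 0.0, 'opening': 0.0920166934781955}
```

View pics/top0.png

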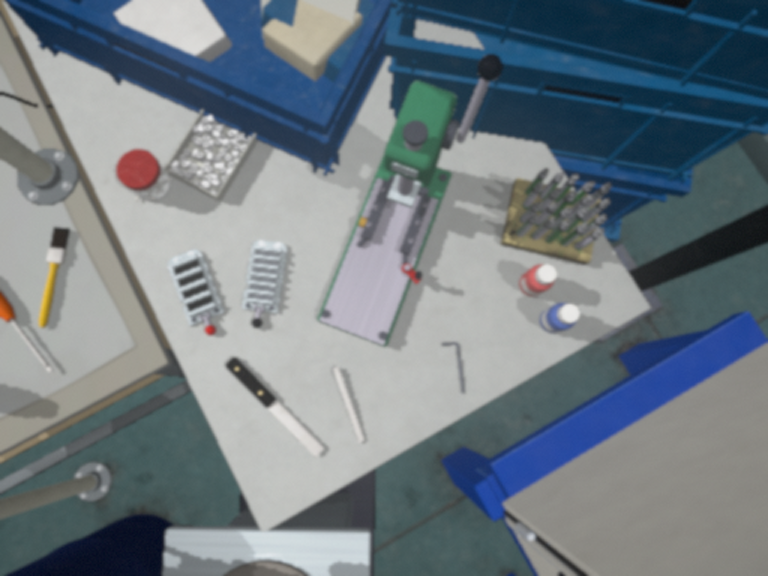

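View pics/side0.png

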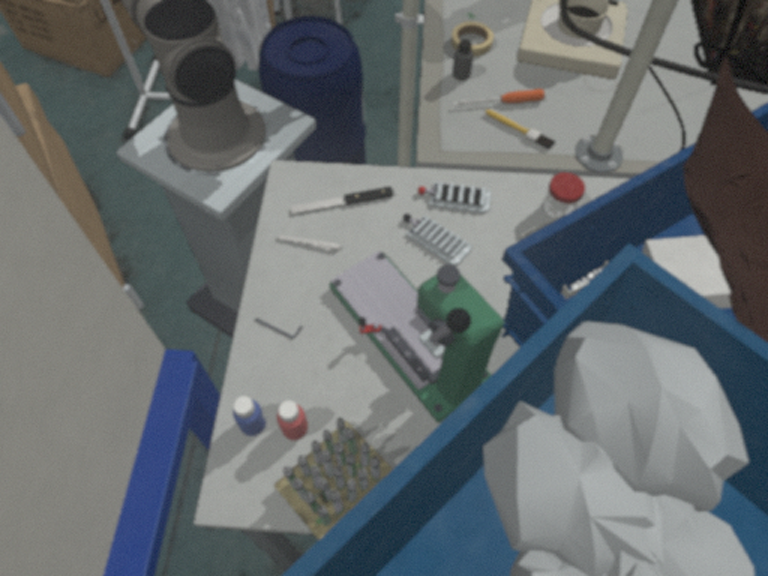

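The top view shows the red-ball plate at about (197,288), with its ball at (210,329) and its nose pointing up the image. The black plate is to its right at (267,278). The shelf's front corners are at (320,318) and (386,344), and the latch with its pin is at (412,272). Next I'll enlarge crops.

Run:
```python
import re
s=open('h.py').read()
s=s.replace("c=robot.read_camera(n); return c","c=dict(robot.read_camera(n)); c['rotation']=Rotation.from_euler('xyz',c['rotation']).as_matrix(); return c").replace("import numpy as np, cv2","import numpy as np, cv2\nfrom scipy.spatial.transform import Rotation")
open('h.py','w').write(s)
from h import *
c=snap("top"); save(c,"pics/t1.png",(100,155,200,230),8); save(c,"pics/t2.png",(200,100,310,235),4.4)
for u,v in((0,0),(131.3,192),(140,219.3),(213.3,212),(257.3,229.3)): print(u,v,atz(c,u,v,0.02).round(3))
```

```text
0 0 [1.052 0.529 0.02 ]
131.3 192 [0.528 0.133 0.02 ]
140 219.3 [0.461 0.107 0.02 ]
213.3 212 [ 0.482 -0.071  0.02 ]
257.3 229.3 [ 0.442 -0.18   0.02 ]
```

View pics/t1.png

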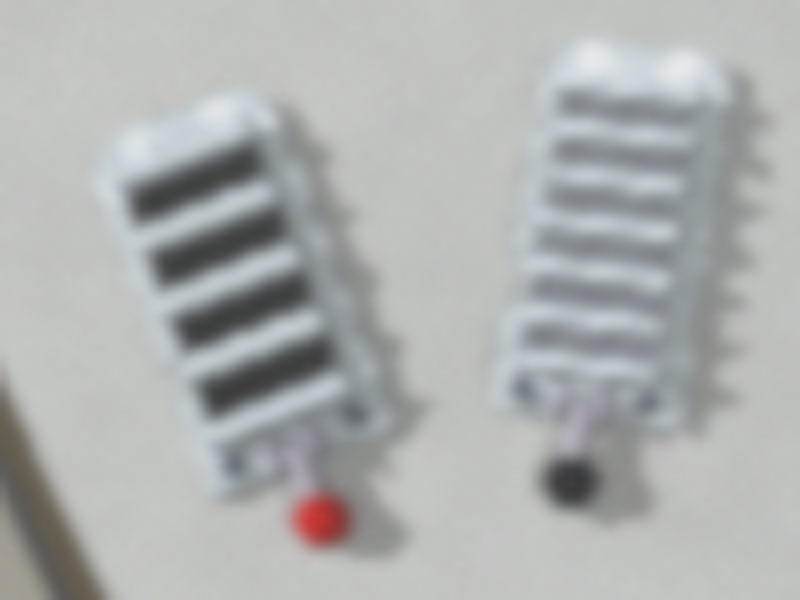

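View pics/t2.png

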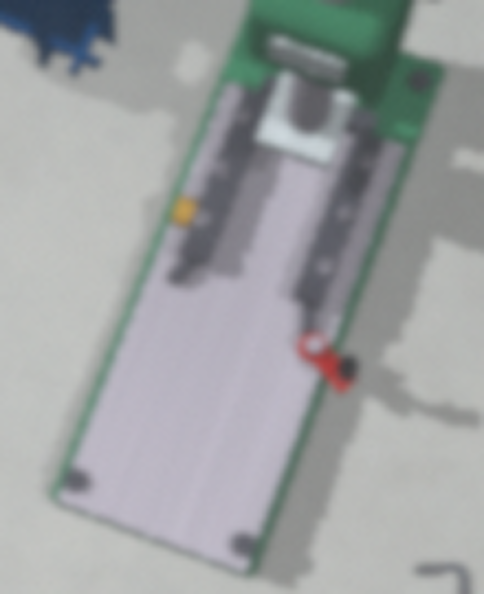

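The first crop shows the red plate's tail corners at (212,497) and (388,432), its nose edge middle near (180,122), and its ball at (322,520). The second shows the shelf's front corners at (58,495) and (250,570), its left edge running up to (230,85), its right edge up to (405,140), the latch pivot at (313,345) and the pin at (346,368), so the latch is swung out.

Run:
```python
from h import *
from scipy.optimize import least_squares
c=snap("top")
def fit(obs,off,s,x0):
    def res(p):
        r=[]
        C,S=np.cos(p[2]),np.sin(p[2])
        for (x,y,z),(u,v) in obs:
            q=proj(c,[p[0]+(C*x-S*y)/1e3,p[1]+(S*x+C*y)/1e3,z/1e3]); m=(np.array([u,v])+.5)/s-.5+off
            r+=list(np.where(np.isnan(m),0,q-m))
        return np.array(r)
    f=least_squares(res,x0,loss='soft_l1'); print(f.x.round(4), "res px",res(f.x).reshape(-1,2).round(2).tolist()); return f.x
n=np.nan
P=fit([((-60,30,7),(212,497)),((-60,-30,7),(388,432)),((60,0,7),(182,122)),((-81,0,10),(322,520))],np.array([100,155]),8,[.5,.13,.3])
Q=fit([((-200,56,26),(58,495)),((-200,-56,26),(250,570)),((-68,-47,36),(313,345))],np.array([200,100]),4.4,[.55,-.1,-.3])
B=fit([((-60,30,7),(492,402)),((-60,-30,7),(688,430)),((60,0,7),(640,45)),((-81,0,10),(570,482))],np.array([100,155]),8,[.5,.03,-.1])
# edge points check in press frame
for u,v,z in((230,85,.026),(405,140,.026),(346,368,.068),(178,275,.04),(303,300,.04)):
    w=atz(c,(u+.5)/4.4-.5+200,(v+.5)/4.4-.5+100,z); d=w[:2]-Q[:2]; C,S=np.cos(Q[2]),np.sin(Q[2]); print((u,v),w.round(3),(C*d[0]+S*d[1]).round(4),(-S*d[0]+C*d[1]).round(4))
# side camera ball/pin check
c2=snap("side")
save(c2,"pics/s1.png",(215,160,330,280),5)
C,S=np.cos(Q[2]),np.sin(Q[2])
for nm,p in (("ball",[P[0]-.081*np.cos(P[2]),P[1]-.081*np.sin(P[2]),.01]),("shelfL",[Q[0]-.2*C-.056*S,Q[1]-.2*S+.056*C,.026]),("shelfR",[Q[0]-.2*C+.056*S,Q[1]-.2*S-.056*C,.026]),("pivot",[Q[0]-.068*C+.047*S,Q[1]-.068*S-.047*C,.036])):
    print(nm,np.round(p,3),proj(c2,p).round(1),((proj(c2,p)-[215,160])*5).round(0))
```

```text
[0.5341 0.1417 0.3985] res px [[-0.31, 0.35], [0.73, -0.37], [-0.2, -0.79], [-0.1, 0.72]]
[ 0.6489 -0.1915 -0.3474] res px [[0.13, 0.56], [-0.76, -0.07], [0.56, -0.47]]
[ 0.5556  0.0257 -0.092 ] res px [[-0.13, 0.37], [-0.78, -0.46], [0.25, 0.23], [0.58, -0.15]]
(230, 85) [ 0.725 -0.162  0.026] 0.0614 0.0535
(405, 140) [ 0.694 -0.265  0.026] 0.067 -0.0535
(346, 368) [ 0.548 -0.227  0.068] -0.0828 -0.0676
(178, 275) [ 0.606 -0.134  0.04 ] -0.0602 0.0389
(303, 300) [ 0.593 -0.205  0.04 ] -0.0483 -0.0319
ball [0.459 0.11  0.01 ] [280.7 126.7] [ 328. -167.]
shelfL [ 0.48  -0.071  0.026] [253.2 167.2] [191.  36.]
shelfR [ 0.442 -0.176  0.026] [220.4 187.1] [ 27. 135.]
pivot [ 0.569 -0.213  0.036] [251.  218.1] [180. 291.]
```

View pics/s1.png

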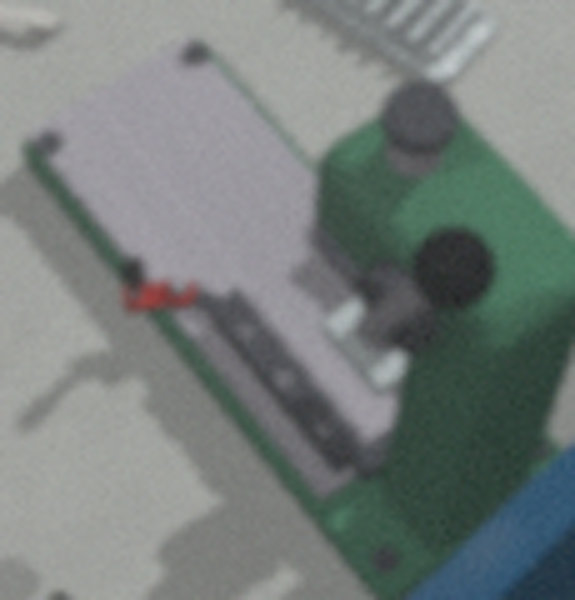

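The enlarged side view puts the shelf corners at (192,40) and (28,143), within about 2 mm of the prediction, with the latch out at (150,295). The poses are good enough to move.

```bash
cat >> h.py <<'E'
PL=[.5341,.1417,.3985]; PR=[.6489,-.1915,-.3474]
def press(x,y): C,S=np.cos(PR[2]),np.sin(PR[2]); return np.array([PR[0]+C*x-S*y,PR[1]+S*x+C*y])
def topress(p): C,S=np.cos(PR[2]),np.sin(PR[2]); d=np.array(p)[:2]-PR[:2]; return np.array([C*d[0]+S*d[1],-S*d[0]+C*d[1]])
def need(x,y,z,yaw):
    s=robot.observe(); R=Rotation.from_euler('xyz',s['tool_rot']).as_matrix()
    d=R.T@(np.array([x,y,z])-s['tool_pos'])/.06
    dy=(yaw-s['tool_rot'][2]+np.pi)%(2*np.pi)-np.pi
    print("shift",d.round(3),"spin",round(-dy,3),"t",round(s['time'],2))
E
python3 -c "
from h import *
need(PL[0],PL[1],.10,PL[2]+np.pi); need(PL[0],PL[1],.027,PL[2]+np.pi)"
```

```text
shift [-7.754 -3.775  2.392] spin -0.709 t 0.25
shift [-7.754 -3.775  3.609] spin -0.709 t 0.25
```

{"method": "step_arm", "body": {
  "motion": [
    [[-0.78,-0.38,0.24],-0.07],
    [[-1.55,-0.75,0.48],-0.14],
    [[-2.4,-1.2,0.75],-0.22],
    [[-3.3,-1.6,1.0],-0.3],
    [[-4.2,-2.0,1.3],-0.38],
    [[-5.1,-2.5,1.6],-0.46],
    [[-6.0,-2.9,1.85],-0.55],
    [[-6.8,-3.3,2.1],-0.63],
    [[-7.4,-3.6,2.3],-0.68],
    [[-7.75,-3.77,2.39],-0.71]
  ],
  "hand": 0,
  "squeeze": 30
}}

```text
time: 1.5
tool_pos: [0.5351, 0.1404, 0.0993]
tool_rot: [3.141, -0.001, -2.743]
contact_force: [-0.0, 0.3, 0.6]
opening: 0.0918
grip_force: 0.0
```

```bash
python3 -c "
from h import *
c=snap('top'); save(c,'pics/t3.png',(90,140,220,235),6)
o=robot.observe(); print(o['tool_pos'],o['tool_rot'])
need(PL[0],PL[1],.027,PL[2]+np.pi)"
```

```text
[0.53667728 0.13909661 0.09902062] [-3.14062375e+00  5.84034743e-05 -2.74273952e+00]
shift [0.023 0.058 1.2  ] spin 0.0 t 1.55
```

View pics/t3.png

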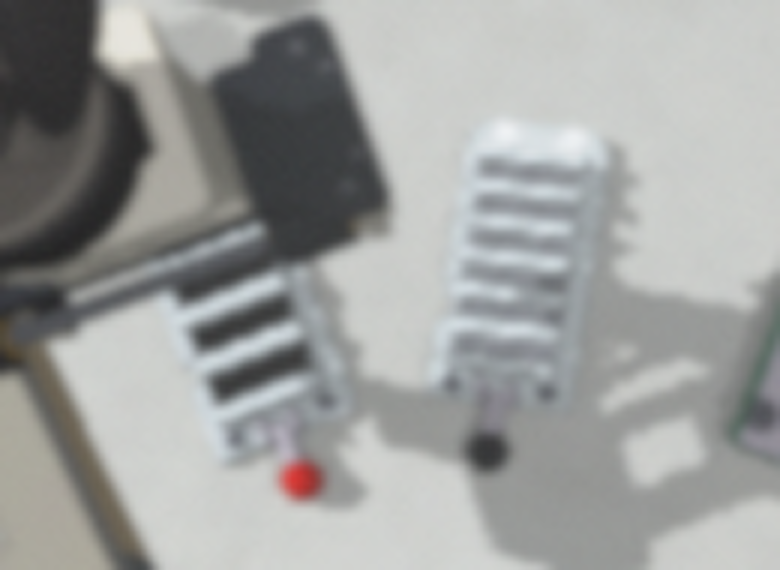

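The crop shows the gripper squared to the plate, with the red ball at (300,480) and the black plate clear to the right. Descending.

{"method": "step_arm", "body": {
  "motion": [
    [[0,0,0.3],0],
    [[0,0,0.6],0],
    [[0,0,0.85],0],
    [[0,0,0.95],0],
    [[0,0,0.95],0]
  ],
  "hand": 40
}}

```text
time: 2.17
tool_pos: [0.534, 0.1425, 0.0432]
tool_rot: [3.141, -0.0, -2.742]
contact_force: [-0.1, 0.8, 0.3]
opening: 0.0773
grip_force: 0.0
```

```bash
python3 -c "
from h import *
o=robot.observe(); print(o['tool_pos'],o['tool_rot'],o['opening'])
need(PL[0],PL[1],.027,PL[2]+np.pi)"
```

```text
[0.53396731 0.14248615 0.04317589] [ 3.14140030e+00 -3.39842139e-04 -2.74218050e+00] 0.07730399132878266
shift [ 0.003 -0.013  0.27 ] spin 0.001 t 2.17
```

{"method": "step_arm", "body": {
  "motion": [
    [[0,0,0.15],0],
    [[0,0,0.26],0],
    [[0,0,0.27],0],
    [[0,0,0.27],0]
  ]
}}

```text
time: 2.68
tool_pos: [0.5342, 0.1423, 0.0271]
tool_rot: [3.142, 0.0, -2.742]
contact_force: [0.1, 0.2, -0.2]
opening: 0.0775
grip_force: 0.0
```

{"method": "step_arm", "body": {
  "motion": [
    [[0,0,0],0],
    [[0,0,0],0],
    [[0,0,0],0],
    [[0,0,0],0],
    [[0,0,0],0]
  ],
  "hand": 255,
  "squeeze": 30
}}

```text
time: 3.3
tool_pos: [0.5341, 0.1424, 0.0272]
tool_rot: [3.141, 0.0, -2.742]
contact_force: [0.5, 0.6, 1.0]
opening: 0.0457
grip_force: 30.0
```

{"method": "step_arm", "body": {
  "motion": [
    [[0,0,-0.15],0],
    [[0,0,-0.5],0],
    [[0,0,-1.0],0],
    [[0,0,-1.5],0],
    [[0,0,-1.7],0],
    [[0,0,-1.7],0]
  ]
}}

```text
time: 4.05
tool_pos: [0.5342, 0.1423, 0.1294]
tool_rot: [-3.141, 0.001, -2.742]
contact_force: [-1.1, -0.7, -3.9]
opening: 0.0455
grip_force: 30.0
```

```bash
python3 -c "
from h import *
o=robot.observe(); print(o['tool_pos'],o['opening'],o['contact_force'],press(-.118,0))
need(*press(-.118,0),.1289,PR[2]+np.pi)"
```

```text
[0.53417634 0.14234514 0.12944179] 0.04547394717473383 [-1.07665874 -0.7493335  -3.86226973] [ 0.53794919 -0.15132639]
shift [ 1.845 -4.534  0.008] spin 0.747 t 4.05
```

{"method": "step_arm", "body": {
  "motion": [
    [[0.15,-0.4,0],0.06],
    [[0.4,-0.95,0],0.15],
    [[0.6,-1.5,0],0.24],
    [[0.85,-2.1,0],0.34],
    [[1.1,-2.7,0],0.44],
    [[1.35,-3.3,0],0.54],
    [[1.58,-3.9,0],0.63],
    [[1.75,-4.3,0],0.71],
    [[1.84,-4.53,0],0.747],
    [[1.84,-4.53,0],0.747]
  ]
}}

```text
time: 5.3
tool_pos: [0.5376, -0.1513, 0.1281]
tool_rot: [3.141, -0.002, 2.793]
contact_force: [-0.5, -0.2, -4.2]
opening: 0.0454
grip_force: 30.0
```

```bash
python3 -c "
from h import *
c=snap('top'); save(c,'pics/t4.png',(190,90,320,240),4)
o=robot.observe(); print(o['tool_pos'],o['tool_rot'],topress(o['tool_pos']))
need(*press(-.118,0),.06,PR[2]+np.pi)"
```

```text
[ 0.53762724 -0.15049844  0.12834076] [ 3.14101536e+00 -1.63282817e-03  2.79441248e+00] [-0.1185846   0.00066888]
shift [-0.012 -0.012  1.139] spin 0.0 t 5.35
```

View pics/t4.png

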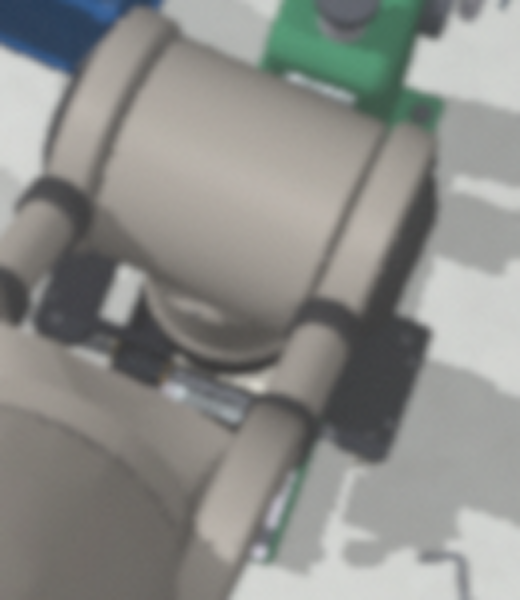

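The arm covers the plate in this view and only the shelf corner at (262,550) shows. I'll lower by force feedback instead.

{"method": "step_arm", "body": {
  "motion": [
    [[0,0,0.3],0],
    [[0,0,0.6],0],
    [[0,0,0.85],0],
    [[0,0,1.0],0],
    [[0,0,1.1],0],
    [[0,0,1.15],0],
    [[0,0,1.18],0],
    [[0,0,1.18],0]
  ]
}}

```text
time: 6.35
tool_pos: [0.538, -0.1511, 0.0584]
tool_rot: [3.141, 0.0, 2.794]
contact_force: [-0.1, -0.2, -4.3]
opening: 0.0448
grip_force: 30.0
```

{"method": "step_arm", "body": {
  "motion": [
    [[0,0,0.03],0],
    [[0,0,0.06],0],
    [[0,0,0.07],0],
    [[0,0,0.07],0]
  ]
}}

```text
time: 6.85
tool_pos: [0.538, -0.151, 0.054]
tool_rot: [3.141, -0.0, 2.794]
contact_force: [0.2, -0.9, -2.9]
opening: 0.045
grip_force: 30.0
```

{"method": "step_arm", "body": {
  "motion": [
    [[0,0,0.02],0],
    [[0,0,0.02],0],
    [[0,0,0.02],0]
  ]
}}

```text
time: 7.22
tool_pos: [0.5381, -0.1511, 0.0532]
tool_rot: [3.142, 0.0, 2.794]
contact_force: [-1.0, 0.3, 0.9]
opening: 0.0452
grip_force: 30.0
```

{"method": "step_arm", "body": {
  "motion": [
    [[-0.05,0,0],0],
    [[-0.1,0,0],0],
    [[-0.15,0,0],0],
    [[-0.2,0,0],0],
    [[-0.25,0,0],0],
    [[-0.25,0,0],0]
  ],
  "squeeze": 20
}}

```text
time: 7.98
tool_pos: [0.5526, -0.1563, 0.0532]
tool_rot: [3.141, 0.001, 2.794]
contact_force: [-2.7, 1.0, 4.9]
opening: 0.0456
grip_force: 20.0
```

```bash
python3 -c "
from h import *
o=robot.observe(); print(o['tool_pos'],o['tool_rot'],topress(o['tool_pos']),o['contact_force'],o['torque'])
c=snap('side'); save(c,'pics/s2.png',(205,140,335,260),5)"
```

```text
[ 0.55259472 -0.15626544  0.05319451] [3.14148931e+00 8.16201341e-04 2.79382095e+00] [-0.10254787  0.00034214] [-2.7139714   0.96679155  4.91465093] [0.25562346 0.42375309 0.04387354]
```

View pics/s2.png

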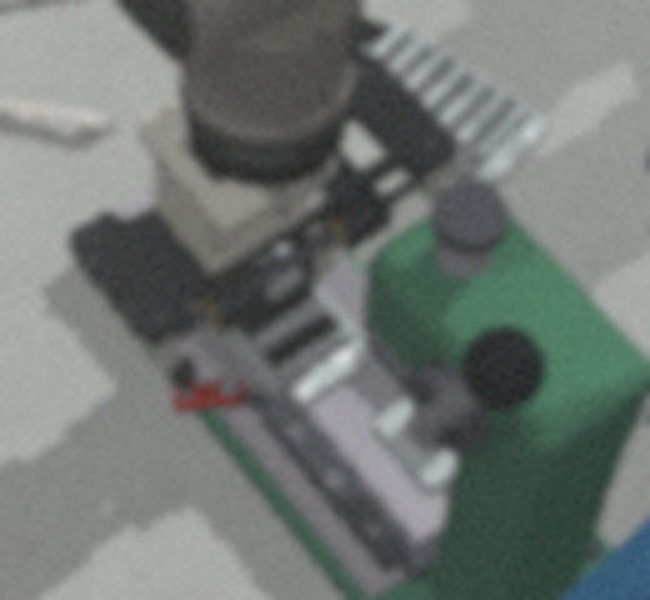

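The nose sits straight in the mouth at about (330,350), and the latch is clear at (205,395). Sliding a bit further.

{"method": "step_arm", "body": {
  "motion": [
    [[-0.05,0,0],0],
    [[-0.1,0,0],0],
    [[-0.15,0,0],0],
    [[-0.2,0,0],0],
    [[-0.2,0,0],0]
  ]
}}

```text
time: 8.65
tool_pos: [0.5635, -0.1602, 0.0532]
tool_rot: [3.142, 0.0, 2.794]
contact_force: [-2.8, 1.9, 6.6]
opening: 0.0456
grip_force: 20.0
```

```bash
python3 -c "
from h import *
o=robot.observe(); p=topress(o['tool_pos']); print(p,o['tool_rot'],o['contact_force'],o['torque'])"
```

```text
[-0.09090897  0.00032085] [3.14150244e+00 1.93514576e-04 2.79387370e+00] [-2.81227722  1.92356969  6.6498378 ] [ 0.26051815  0.59426365 -0.05745184]
```

{"method": "step_arm", "body": {
  "motion": [
    [[0,0,0],0],
    [[0,0,0],0],
    [[0,0,0],0],
    [[0,0,-0.2],0],
    [[0,0,-0.7],0],
    [[0,0,-1.0],0],
    [[0.5,0,-1.0],0],
    [[1.0,0,-1.0],0],
    [[1.35,0,-1.0],0],
    [[1.35,0,-1.0],0]
  ],
  "hand": 80
}}

```text
time: 9.9
tool_pos: [0.4867, -0.1323, 0.1138]
tool_rot: [3.142, 0.001, 2.794]
contact_force: [0.4, -0.8, -0.3]
opening: 0.063
grip_force: 0.0
```

```bash
python3 -c "
from h import *
o=robot.observe(); print(o['tool_pos'],topress(o['tool_pos']),o['opening'],o['contact_force'])
c=snap('side'); save(c,'pics/s3.png',(205,140,335,260),5)
for x in(-.172,-.16): print(((proj(c,[*press(x,0),.036])-[205,140])*5).round())"
```

```text
[ 0.48669976 -0.13231043  0.11384134] [-0.17266191  0.00043188] 0.0630075509099943 [ 0.37473434 -0.80416233 -0.26504474]
[189. 210.]
[201. 225.]
```

View pics/s3.png

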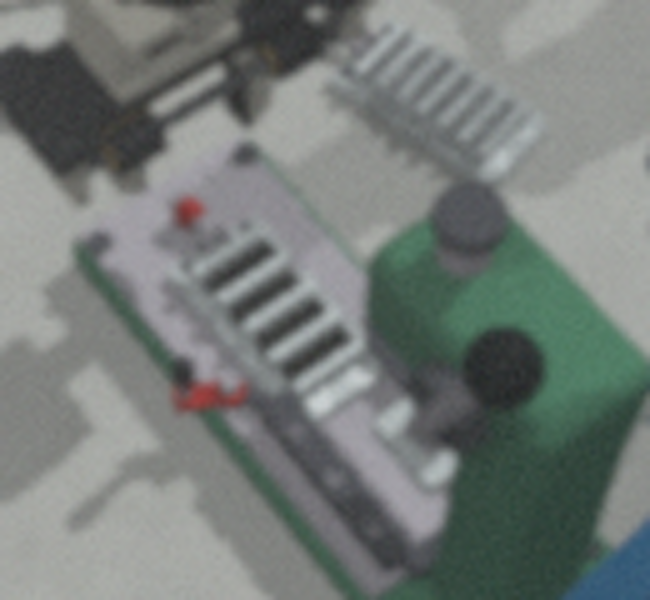

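The ball is at (187,211), and the prediction was (189,210). Descending onto it and gripping it level.

{"method": "step_arm", "body": {
  "motion": [
    [[0,0,0.3],0],
    [[0,0,0.6],0],
    [[0,0,0.9],0],
    [[0,0,1.05],0],
    [[0,0,1.12],0],
    [[0,0,1.12],0]
  ],
  "hand": 150
}}

```text
time: 10.7
tool_pos: [0.4876, -0.1328, 0.0459]
tool_rot: [3.142, 0.0, 2.794]
contact_force: [0.6, -0.1, 0.3]
opening: 0.0378
grip_force: 0.0
```

{"method": "step_arm", "body": {
  "motion": [
    [[0,0,0],0],
    [[0,0,0],0],
    [[0,0,0],0],
    [[0,0,0],0]
  ],
  "hand": 255,
  "squeeze": 25
}}

```text
time: 11.2
tool_pos: [0.4874, -0.1327, 0.046]
tool_rot: [3.142, 0.001, 2.794]
contact_force: [0.6, 0.1, 1.6]
opening: 0.0158
grip_force: 25.0
```

{"method": "step_arm", "body": {
  "motion": [
    [[-0.08,0,0],0],
    [[-0.16,0,0],0],
    [[-0.24,0,0],0],
    [[-0.32,0,0],0],
    [[-0.4,0,0],0],
    [[-0.4,0,0],0]
  ]
}}

```text
time: 11.95
tool_pos: [0.5096, -0.1407, 0.0458]
tool_rot: [3.141, -0.001, 2.794]
contact_force: [-2.5, 0.9, 4.6]
opening: 0.016
grip_force: 25.0
```

```bash
python3 -c "
from h import *
o=robot.observe(); p=topress(o['tool_pos']); print(p,o['tool_rot'],o['contact_force'],o['torque'],o['opening'])"
```

```text
[-0.14825451  0.00033521] [ 3.14148396e+00 -9.46200780e-04  2.79380335e+00] [-2.48038551  0.87714141  4.60413922] [ 0.08127528  0.44033434 -0.04823033] 0.01600185283465091
```

Only light resistance so far, so I'll carry on past the roller.

{"method": "step_arm", "body": {
  "motion": [
    [[-0.1,0,0],0],
    [[-0.2,0,0],0],
    [[-0.3,0,0],0],
    [[-0.4,0,0],0],
    [[-0.5,0,0],0],
    [[-0.6,0,0],0],
    [[-0.7,0,0],0],
    [[-0.8,0,0],0],
    [[-0.9,0,0],0],
    [[-0.9,0,0],0]
  ]
}}

```text
time: 13.2
tool_pos: [0.5607, -0.1594, 0.0458]
tool_rot: [-3.141, -0.0, 2.794]
contact_force: [-2.0, -0.5, 2.9]
opening: 0.0162
grip_force: 25.0
```

```bash
python3 -c "
from h import *
o=robot.observe(); p=topress(o['tool_pos']); print(p,o['tool_rot'],o['contact_force'],o['torque'],o['opening'])
c=snap('side'); save(c,'pics/s4.png',(205,140,335,260),5)
for x in(-.081,-.095): print(((proj(c,[*press(x,0),.036])-[205,140])*5).round())"
```

```text
[-0.09386761  0.00015579] [-3.14145936e+00 -4.12945033e-05  2.79381740e+00] [-1.99252693 -0.47323816  2.86193783] [-0.06125351  0.36946808 -0.03729529] 0.016187265706503487
[287. 327.]
[272. 308.]
```

View pics/s4.png

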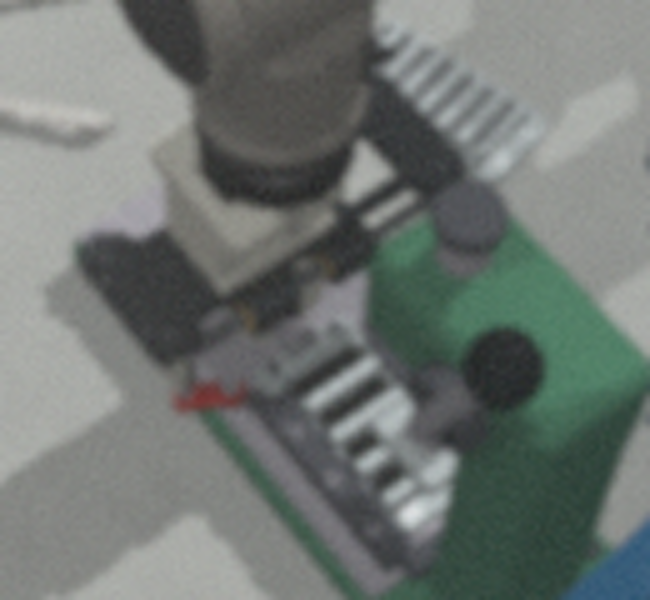

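The plate is well into the guides, with its tail around (265,370) and about 13 mm left. I'll push gently to the stop.

{"method": "step_arm", "body": {
  "motion": [
    [[-0.05,0,0],0],
    [[-0.1,0,0],0],
    [[-0.14,0,0],0],
    [[-0.17,0,0],0],
    [[-0.19,0,0],0],
    [[-0.19,0,0],0]
  ]
}}

```text
time: 14.0
tool_pos: [0.5701, -0.1626, 0.0457]
tool_rot: [3.141, -0.003, 2.794]
contact_force: [-6.4, 2.0, 7.2]
opening: 0.0161
grip_force: 25.0
```

```bash
python3 -c "
from h import *
o=robot.observe(); p=topress(o['tool_pos']); print(p,o['contact_force'],o['opening'])"
```

```text
[-0.08397287  0.00037851] [-6.37396197  1.99122178  7.15125384] 0.016062671439914786
```

{"method": "step_arm", "body": {
  "motion": [
    [[-0.03,0,0],0],
    [[-0.06,0,0],0],
    [[-0.06,0,0],0]
  ]
}}

```text
time: 14.38
tool_pos: [0.5704, -0.1626, 0.0454]
tool_rot: [3.141, -0.011, 2.794]
contact_force: [-15.9, 3.8, 14.8]
opening: 0.0162
grip_force: 25.0
```

{"method": "step_arm", "body": {
  "motion": [
    [[-0.03,0,0],0],
    [[-0.05,0,0],0],
    [[-0.05,0,0],0]
  ]
}}

```text
time: 14.75
tool_pos: [0.5712, -0.1629, 0.0447]
tool_rot: [3.141, -0.016, 2.794]
contact_force: [-21.9, 4.6, 15.7]
opening: 0.016
grip_force: 25.0
```

{"method": "step_arm", "body": {
  "motion": [
    [[-0.04,0,-0.01],0],
    [[-0.06,0,-0.01],0],
    [[-0.06,0,-0.01],0]
  ]
}}

```text
time: 15.12
tool_pos: [0.5729, -0.1633, 0.0439]
tool_rot: [3.141, -0.021, 2.795]
contact_force: [-23.5, 5.8, 10.5]
opening: 0.016
grip_force: 25.0
```

```bash
python3 -c "
from h import *
o=robot.observe(); p=topress(o['tool_pos']); print(p,o['contact_force'],o['opening'],o['torque'],o['tool_rot'])"
```

```text
[-0.08102365  0.00062498] [-23.51483295   5.80401383  10.48355712] 0.016028834161534434 [1.13534413 3.95627861 0.08787789] [ 3.14107166 -0.02054245  2.79462229]
```

{"method": "step_arm", "body": {
  "motion": [
    [[0.12,0,0],0],
    [[0.12,0,0],0],
    [[0.12,0,-0.3],0],
    [[0.4,0,-0.8],0],
    [[0.9,0,-1.3],0],
    [[1.5,0,-1.6],0],
    [[2.2,0,-1.6],0],
    [[2.5,0,-1.6],0],
    [[2.5,0,-1.6],0]
  ],
  "hand": 165
}}

```text
time: 16.25
tool_pos: [0.4401, -0.1155, 0.1438]
tool_rot: [-3.142, 0.003, 2.794]
contact_force: [0.7, 0.0, -0.2]
opening: 0.0325
grip_force: 0.0
```

```bash
python3 -c "
from h import *
o=robot.observe(); print(o['tool_pos'],topress(o['tool_pos']),o['contact_force'])
c=snap('side'); d=snap('top')
save(c,'pics/a.png',(230,180,320,260),6); save(d,'pics/b.png',(225,110,305,190),6)
a=cv2.imread('pics/a.png');b=cv2.imread('pics/b.png')
cv2.imwrite('pics/s5.png',cv2.resize(np.hstack([a[:480,:],b[:480,:]]),(787,370)))
for n,p in(('ball',[*press(-.081,0),.036]),('tailL',[*press(-.06,.03),.033]),('tailR',[*press(-.06,-.03),.033])):
  print(n,proj(c,p).round(1),proj(d,p).round(1))
for n,k in(('side',c),('top',d)):
  im=k['pixels'].astype(int); m=(im[:,:,0]>120)&(im[:,:,1]<80)&(im[:,:,2]<80); ys,xs=np.nonzero(m); s=(xs>225)&(xs<305)&(ys>110)&(ys<260)
  nn,_,st,ce=cv2.connectedComponentsWithStats(m.astype('uint8')); print(n,[(ce[i].round(1).tolist(),int(st[i,4])) for i in range(1,nn) if st[i,4]>5 and 215<ce[i][0]<310 and 110<ce[i][1]<260])
"
```

```text
[ 0.44009441 -0.11551847  0.14381331] [-0.22220001  0.00035371] [ 0.65747577  0.04531884 -0.21253454]
ball [262.5 205.3] [251.7 175.6]
tailL [276.2 205.6] [243.4 164. ]
tailR [258.1 217.4] [265.9 172.5]
side [([261.5, 204.0], 10), ([244.8, 219.0], 21)]
top [([251.5, 176.5], 16), ([274.9, 182.9], 22)]
```

View pics/s5.png

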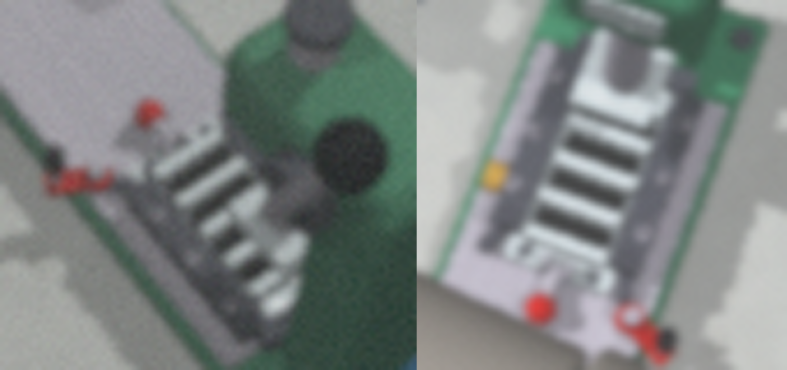

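The side and top crops show the plate seated to within about 2 mm, with the ball at (261.5,204) in the side image and (251.5,176.5) in the top one, both full-frame pixels. The black latch pin is near (279,183.5) in the top image. Swinging the latch will confirm the seating. Planning the arc.

```bash
python3 -c "
from h import *
c=snap('top'); im=c['pixels'].astype(int)[176:192,270:290]
m=(im.max(2)<75); ys,xs=np.nonzero(m); print('dark',len(xs),(xs.mean()+270).round(2),(ys.mean()+176).round(2))
for u,v in((279.1,183.5),(xs.mean()+270,ys.mean()+176)): print(topress(atz(c,u,v,.062)).round(4))
c=snap('side'); im=c['pixels'].astype(int)[205:222,232:250]
m=(im.max(2)<75); ys,xs=np.nonzero(m); print('dark',len(xs),(xs.mean()+232).round(2),(ys.mean()+205).round(2),topress(atz(c,xs.mean()+232,ys.mean()+205,.060)).round(4))
for a in (2.4,2.5,2.6): print(a,-.068-.024*np.sin(a),-.047+.024*np.cos(a))
need(*press(-.083,-.066),.12,PR[2]+np.pi)"
```

```text
dark 3 278.67 182.67
[-0.0812 -0.0698]
[-0.0797 -0.0681]
dark 13 240.85 214.46 [-0.0819 -0.0689]
2.4 -0.08421111633322763 -0.06469744917298989
2.5 -0.08236333145849496 -0.0662274467731264
2.6 -0.08037203292371514 -0.06756533008085473
shift [-2.301 -1.103  0.383] spin -0.0 t 16.45
```

{"method": "step_arm", "body": {
  "motion": [
    [[-0.5,-0.25,0],0],
    [[-1.1,-0.55,0.1],0],
    [[-1.8,-0.9,0.2],0],
    [[-2.25,-1.1,0.3],0],
    [[-2.35,-1.14,0.4],0],
    [[-2.35,-1.14,0.7],0],
    [[-2.35,-1.14,1.0],0],
    [[-2.35,-1.14,1.2],0],
    [[-2.35,-1.14,1.21],0],
    [[-2.35,-1.14,1.21],0]
  ],
  "hand": 130
}}

```text
time: 17.7
tool_pos: [0.5494, -0.2278, 0.0703]
tool_rot: [-3.142, 0.001, 2.794]
contact_force: [-0.2, 0.2, 0.5]
opening: 0.0452
grip_force: 0.0
```

{"method": "step_arm", "body": {
  "motion": [
    [[0,0,0],0],
    [[0,0,0],0],
    [[0,0,0],0],
    [[0,0,0],0],
    [[0,0,0],0]
  ],
  "hand": 255,
  "squeeze": 10
}}

```text
time: 18.32
tool_pos: [0.5494, -0.2276, 0.0699]
tool_rot: [3.141, 0.001, 2.794]
contact_force: [1.6, 2.6, 0.2]
opening: 0.0111
grip_force: 10.0
```

```bash
python3 -c "
from h import *
o=robot.observe(); print(topress(o['tool_pos']),o['tool_pos'][2],o['opening'],o['grip_force'],o['contact_force'])
p0=topress(o['tool_pos'])
for a in (2.55,2.3,2.05,1.8,1.55,1.3,1.05,.8,.55,.3,.15,0): p=np.array([-.068-.024*np.sin(a),-.047+.024*np.cos(a)]); d=p-[-.068-.024*np.sin(2.55),-.047+.024*np.cos(2.55)]; print(a,(-d[0]/.06).round(2),(d[1]/.06).round(2))
"
```

```text
[-0.08123214 -0.06777331] 0.0698567658395631 0.011115089976171099 9.999221116304398 [1.58338903 2.58256367 0.23126353]
2.55 -0.0 0.0
2.3 0.08 0.07
2.05 0.13 0.15
1.8 0.17 0.24
1.55 0.18 0.34
1.3 0.16 0.44
1.05 0.12 0.53
0.8 0.06 0.61
0.55 -0.01 0.67
0.3 -0.1 0.71
0.15 -0.16 0.73
0 -0.22 0.73
```

{"method": "step_arm", "body": {
  "motion": [
    [[0.08,0.07,0],0],
    [[0.13,0.15,0],0],
    [[0.17,0.24,0],0],
    [[0.18,0.34,0],0],
    [[0.16,0.44,0],0],
    [[0.12,0.53,0],0],
    [[0.06,0.61,0],0],
    [[-0.01,0.67,0],0],
    [[-0.1,0.71,0],0],
    [[-0.1,0.71,0],0]
  ]
}}

```text
time: 19.58
tool_pos: [0.5697, -0.1892, 0.0695]
tool_rot: [3.141, -0.0, 2.794]
contact_force: [-1.9, 1.9, 1.2]
opening: 0.0119
grip_force: 10.0
```

```bash
python3 -c "
from h import *
o=robot.observe(); print(topress(o['tool_pos']),o['tool_pos'][2],o['opening'],o['grip_force'],o['contact_force'])
"
```

```text
[-0.07526293 -0.02481645] 0.06946309899811816 0.011909234055606809 9.999820590019226 [-1.94862004  1.91204309  1.16103916]
```

{"method": "step_arm", "body": {
  "motion": [
    [[0,0,0],0],
    [[-0.06,0.02,0],0],
    [[-0.12,0.02,0],0],
    [[-0.17,0.02,0],0],
    [[-0.17,0.02,0],0]
  ],
  "squeeze": 30
}}

```text
time: 20.2
tool_pos: [0.5785, -0.19, 0.0694]
tool_rot: [3.139, -0.003, 2.794]
contact_force: [-4.4, 9.7, 1.3]
opening: 0.0108
grip_force: 30.0
```

```bash
python3 -c "
from h import *
o=robot.observe(); print(topress(o['tool_pos']),o['tool_pos'][2],o['opening'],o['grip_force'],o['contact_force'])
"
```

```text
[-0.06665247 -0.02256788] 0.06936374642074719 0.010762221688467367 29.99970942735672 [-4.38237562  9.70388113  1.32679906]
```

{"method": "step_arm", "body": {
  "motion": [
    [[-0.03,0.02,0],0],
    [[-0.06,0.03,0],0],
    [[-0.06,0.03,0],0]
  ]
}}

```text
time: 20.58
tool_pos: [0.582, -0.1907, 0.0693]
tool_rot: [3.141, -0.004, 2.794]
contact_force: [-5.6, 4.8, 2.4]
opening: 0.0109
grip_force: 30.0
```

```bash
python3 -c "
from h import *
o=robot.observe(); f=o['contact_force']; print(topress(o['tool_pos']),topress(f[:2]+PR[:2]),o['opening'])
"
```

```text
[-0.06314243 -0.02202812] [-6.92542187  2.62243583] 0.010913913565250474
```

{"method": "step_arm", "body": {
  "motion": [
    [[0,0,0],0],
    [[0,0,0],0],
    [[0,0,0],0],
    [[0,0,-0.4],0],
    [[0.3,0,-0.9],0],
    [[0.9,0,-1.3],0],
    [[1.6,0,-1.3],0],
    [[2.4,0,-1.3],0],
    [[2.6,0,-1.3],0],
    [[2.6,0,-1.3],0]
  ],
  "hand": 165
}}

```text
time: 21.82
tool_pos: [0.4372, -0.1389, 0.1483]
tool_rot: [-3.141, 0.002, 2.794]
contact_force: [-0.2, 0.5, -0.3]
opening: 0.0325
grip_force: 0.0
```

```bash
python3 -c "
from h import *
o=robot.observe(); print(o['tool_pos'],topress(o['tool_pos']),o['contact_force'])
c=snap('side'); d=snap('top')
save(c,'pics/a.png',(230,180,300,250),8); save(d,'pics/b.png',(230,130,295,200),8)
a=cv2.imread('pics/a.png');b=cv2.imread('pics/b.png')
s=np.hstack([a,b]); cv2.imwrite('pics/s6.png',cv2.resize(s,None,fx=.74,fy=.74)); print(s.shape)
for n,p in(('ball',[*press(-.081,0),.036]),('pin',[*press(-.068,-.023),.060]),('pintop',[*press(-.068,-.023),.068]),('pivot',[*press(-.068,-.047),.036])):
  q,r=proj(c,p),proj(d,p); print(n,q.round(1),((q-[230,180])*8*.74).round(),((r-[230,130])*8*.74+[560*.74,0]).round())
"
```

```text
[ 0.43717322 -0.13890049  0.14829723] [-0.21698617 -0.02262602] [-0.19832447  0.52522589 -0.28768875]
(560, 1080, 3)
ball [262.5 205.3] [192. 150.] [543. 270.]
pin [258.5 209. ] [169. 172.] [608. 248.]
pintop [258.5 207.5] [169. 163.] [609. 243.]
pivot [251.  218.1] [125. 226.] [659. 282.]
```

View pics/s6.png

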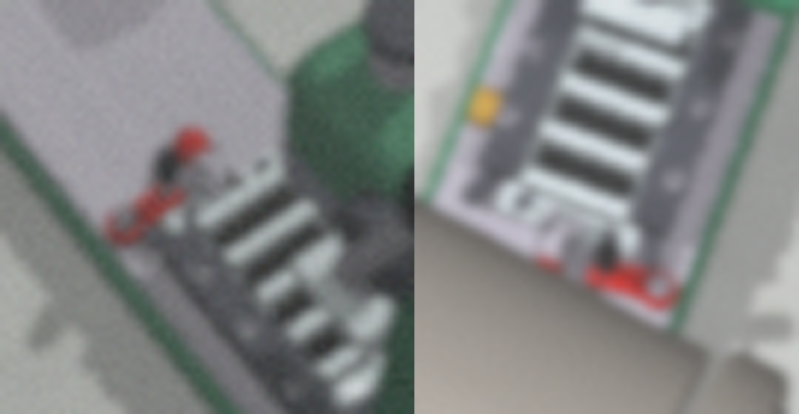

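Side view: the pin is at (170,165) against a predicted locked position of (169,163–172). Top view: the pin is at (608,250) against (608,248). The latch therefore lies across behind the tail. I'll push the pin firmly with closed fingertips to make sure it is on its stop.

{"method": "step_arm", "body": {
  "motion": [
    [[-0.4,0,0.1],0],
    [[-1.1,0,0.4],0],
    [[-1.7,0,0.8],0],
    [[-1.95,0,1.15],0],
    [[-2.0,0,1.29],0],
    [[-2.05,0,1.29],0],
    [[-2.1,0,1.29],0],
    [[-2.15,0,1.29],0],
    [[-2.15,0,1.29],0]
  ],
  "hand": 255
}}

```text
time: 23.05
tool_pos: [0.5582, -0.1826, 0.071]
tool_rot: [-3.142, 0.001, 2.794]
contact_force: [-0.5, -0.3, -0.2]
opening: 0.0005
grip_force: 0.0
```

{"method": "step_arm", "body": {
  "motion": [
    [[-0.03,0,0],0],
    [[-0.06,0,0],0],
    [[-0.09,0,0],0],
    [[-0.09,0,0],0]
  ]
}}

```text
time: 23.55
tool_pos: [0.5607, -0.1831, 0.0701]
tool_rot: [3.141, -0.006, 2.794]
contact_force: [-8.8, 4.8, 6.8]
opening: 0.0004
grip_force: 5.2
```

```bash
python3 -c "
from h import *
o=robot.observe(); f=o['contact_force']; print(topress(o['tool_pos']),topress(f[:2]+PR[:2]),o['opening'],o['tool_pos'][2])
"
```

```text
[-0.08577016 -0.02215859] [-9.92774991  1.5413911 ] 0.00044742060853054173 0.07007516822179463
```

{"method": "step_arm", "body": {
  "motion": [
    [[-0.04,0,0],0],
    [[-0.08,0,0],0],
    [[-0.08,0,0],0]
  ]
}}

```text
time: 23.92
tool_pos: [0.5617, -0.1832, 0.0698]
tool_rot: [3.141, -0.015, 2.794]
contact_force: [-21.1, 7.6, 15.4]
opening: 0.0004
grip_force: 12.4
```

{"method": "step_arm", "body": {
  "motion": [
    [[0.3,0,-0.05],0],
    [[0.7,0,-0.4],0],
    [[1.3,0,-0.9],0],
    [[2.0,0,-1.2],0],
    [[2.6,0,-1.3],0],
    [[2.6,0,-1.3],0]
  ]
}}

```text
time: 24.68
tool_pos: [0.4194, -0.1322, 0.149]
tool_rot: [-3.142, 0.001, 2.794]
contact_force: [0.1, 0.6, -0.6]
opening: 0.0006
grip_force: 0.0
```

```bash
python3 -c "
from h import *
o=robot.observe(); print(topress(o['tool_pos']),o['contact_force'])
c=snap('side'); d=snap('top')
def blob(k,x0,y0,x1,y1):
  im=k['pixels'].astype(int)[y0:y1,x0:x1]; ys,xs=np.nonzero((im[:,:,0]>120)&(im[:,:,1]<80)&(im[:,:,2]<80)); print(len(xs),xs.mean()+x0,ys.mean()+y0)
  ys,xs=np.nonzero(im.max(2)<75); print('dark',len(xs),xs.mean()+x0,ys.mean()+y0)
blob(c,245,198,266,224)
u=c['pixels']; save(c,'pics/a.png',(230,180,300,250),8)
a=cv2.imread('pics/a.png'); save(d,'pics/b.png',(230,130,295,200),8); b=cv2.imread('pics/b.png')
cv2.imwrite('pics/s7.png',cv2.resize(np.hstack([a,b]),None,fx=.74,fy=.74))
"
```

```text
[-0.23593901 -0.02235331] [ 0.13447837  0.63403753 -0.59966888]
21 258.2857142857143 210.0952380952381
dark 10 258.1 208.1
```

The latch stands solid on its stop under 22 N, the pin is where the locked position predicts, and the arm is clear. Handing in.

```bash
python3 -c "
from h import *
print(robot.hand_in())"
```

```text
the job is handed in; nothing more can be done
None
```

I handed the job in at about 25 s: the red-ball plate is pushed home, the red latch stood solid on its stop under 22 N, and the arm is clear, though no verdict came back and I viewed 12 pictures, two over the limit of 10.

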